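# Uncover the tooth die and hold the loupe over it in focus

## Task

Lift the loose lid off the steel pan by its knob and set it down, knob up, in the middle of the square rubber mat. Then take the loupe from its wooden rest and hold it steady and level, lens centred above the plaster tooth in the pan and at the height shown by the pointer on the post; finish while still holding it there. Do not drop the lid, and leave the tooth, the pointer, the jar, the plaster arch and the wax carver where they are.

Things in the scene. Friction and masses are not known exactly. Their poses are not given: they have to be found in the camera images.
- stand: Fixed inspection stand: a grey board 215 x 130 mm, 6 mm thick, carrying an open steel pan and a height post. Origin: on the bench under the pan's centre. The pan is 96 mm across outside, 88 mm inside; its rim is 51 mm and its inner floor 10 mm above the bench. The post (10 mm thick, top 191 mm above the bench) stands 115 mm from the pan's centre along the stand's +x; z is up. The board reaches from 70 mm behind the pan's centre (-x) to 145 mm ahead of it (+x).
- focus_mark (a point): Tip of the flat steel pointer on a sliding collar on the stand's post; it points to the pan, 84 mm from the pan's centre and 31 mm from the post's axis. Its height (110 to 155 mm above the bench) is the focal height: the middle of the lens belongs at this height. The collar stays by friction and must not be pushed.
- tooth (a point): Plaster tooth die standing loose in the pan, 22 mm across at its foot and 29.5 mm tall, somewhere up to 22 mm off the pan's centre, hidden by the lid at first. The point is on its vertical axis 15 mm above its foot.
- lid_knob (a point): Centre of the knob of the steel lid that lies loosely on the pan. Knob: upright black cylinder, 25 mm across, 26 mm tall. The lid's disc is 104 mm across and 5 mm thick, its top 17 mm below this point; a plug 80 mm across reaches 5 mm below the disc into the pan, its underside (on which the lid stands when set down) 27 mm below this point. z is the lid's axis. Mass 0.1 to 0.2 kg.
- mat: Fixed square rubber mat on the bench, 140 x 140 mm, 3 mm thick. Origin: centre of its underside, on the bench. The lid goes here.
- rest: Fixed wooden loupe rest: base 130 x 50 mm, 6 mm thick, with two notched uprights 47 mm either side of its origin along its x; the notches are 22 mm wide, their floors 30 mm and their tops 38 mm above the bench. Origin: centre of its underside.
- loupe_handle (a point): Middle of the loupe's straight black handle, 112 mm long, 16 mm wide with flat upright sides, 18 mm high. It lies in the rest's notches, this point 39 mm above the bench, the middle 80 mm of the handle free at both sides. x runs along the handle towards the lens, y across it, z up, square to the lens. Loupe mass 0.07 to 0.12 kg, balancing within 15 mm of this point on the lens side.
- loupe_lens (a point): Centre of the loupe's round lens (steel ring 68 mm across, 12 mm thick, with glass), 92 mm from the handle's middle along its x and in the same plane; z is square to the lens.
- jar_mid (a point): Middle of a closed glass jar, 48 mm across, 60 mm tall, upright; not to be disturbed.
- arch_mid (a point): Middle of a plaster dental arch, 50 x 60 mm, 28 mm tall, point 14 mm above the bench; not to be disturbed.
- carver_mid (a point): Middle of the handle of a wax carver lying on the bench, handle 130 x 10 x 10 mm along its x, with a 30 mm steel tip at +x; not to be disturbed.
Things that resemble listed ones, but are neither listed nor needed, are in the scene too. What is shaped like the part that bears lid_knob but green or turquoise is not meant.

How it is judged (in metres and radians):
On the way, in this order (a step that is already met when the one before it is completed fails the run):
1. the lid lies flat on the mat, knob up, let go, while the loupe is still on its rest (horizontal distance between lid_knob and mat below 0.045 m and height (world z) of lid_knob below 0.036 m and angle between lid_knob's own z axis and vertical below 0.1 rad and contact force between lid and the fingers below 0.1 N and height (world z) of loupe_handle below 0.06 m), for 0.2 s.
2. the loupe is lifted off its rest in the gripper (height (world z) of loupe_handle above 0.07 m and contact force between loupe and the fingers above 1 N), for 0.2 s.
At the end, for the whole second after the job is handed in: Only the gripper carries the loupe, still: lens centre within 15 mm sideways of the tooth's axis, within 8 mm of the pointer's height, level within 8 degrees. The lid lies flat at rest, knob up, centre within 45 mm of the mat's; the tooth stands upright in the pan (horizontal distance between loupe_lens and tooth below 0.015 m and z of loupe_lens in the frame of focus_mark between -0.008 and 0.008 m and angle between loupe_lens's own z axis and vertical below 0.14 rad and contact force between loupe and the fingers above 1 N and contact force between loupe and stand below 0.1 N and linear speed of loupe below 0.03 m/s and horizontal distance between lid_knob and mat below 0.045 m and height (world z) of lid_knob below 0.036 m and angle between each of lid_knob, tooth's own z axis and vertical below 0.1 rad and linear speed of lid below 0.02 m/s and horizontal distance between tooth and stand below 0.04 m); the arm keeps its last pose, push and grip.
It fails at once if the lid is dropped or thrown (moves faster than 0.6 m/s out of the hand) (contact force between lid and the fingers below 0.05 N and linear speed of lid above 0.6 m/s).
It fails at once if the tooth is shifted by more than 12 mm or tipped (distance of tooth from where it was at the start of the episode above 0.012 m or angle between tooth's own z axis and vertical above 0.5 rad).
It fails at once if the pointer is pushed by more than 6 mm (distance of focus_mark from where it was at the start of the episode above 0.006 m).
It fails at once if the jar, the arch or the carver is moved by more than 20 mm (distance of any of jar_mid, arch_mid, carver_mid from where it was at the start of the episode above 0.02 m).
It also fails if it takes over 67 s, if anything falls off the work surface, if the arm or the gripper's body presses on something with over 40 N, if the wrist force passes 120 N, or if a joint passes its speed limit or range.

## Robot

A 6-joint arm with a two-finger parallel gripper is mounted at the origin on the work surface. World frame = base frame: x ahead of the robot, y to its left, z up, the work surface at z = 0. Lengths are in m, angles in degrees, forces in N, time in s.
With the tool pointing down it reaches from about 0.35 to 0.875 m from the base axis. Payload 4.2 kg.
Tool frame: the origin (TCP) lies midway between the tips of the shut fingers; the grasp point (between the pads) lies 19 mm behind it; z points along the fingers, y is the line along which they close (so a half turn about z gives the same grasp; the last joint's range is limited). The gripper opens to 87 mm and grips with 3 to 60 N. Pads are 19 mm wide; open, the fingers measure 117 mm over their backs; the gripper's body (75 mm by 190 mm) begins 51 mm behind the grasp point.
Start: joints at [-52.506, 22.042, 0.453, 0, -68.411, -14.817], TCP at [0.241, -0.577, 0.223] pointing down, gripper open.
Joint ranges: [-179.83, 179.83], [-69.29, 118.12], [-61.27, 80.66], [-181.25, 117.63], [-171.15, -9.14], [-177.46, 177.46]. Speed limits (degrees/s): [159.86, 159.86, 180, 180, 180, 180].

## Interface

Orientations are given as a 3x3 rotation matrix whose columns are the frame's x, y, z axes.
In Python, from station import sense, capture, camera_params, finish_job gives the robot as it stands.
- The arm moves only by the tool drive_tool, never from a script. Its argument "rows" is a list of rows, each an object of numbers: "tx", "ty", "tz": the shift along the tool's x, y, z in cm; "ax", "ay", "az": the turn, a rotation vector about the tool's x, y, z in rad; "claw": the finger opening in cm, from 0 to 8.7. In form: [{"tx": .., "ty": .., "tz": .., "ax": .., "ay": .., "az": .., "claw": ..}, ...]. A call has 1 to 10 rows; each row shifts and turns the commanded pose from where the row before left it, along the tool's axes as they then stand; what a row does not reach is not made up. A row lasts 1/12 s, in which the tool goes at most 41.7 mm and 7.16 degrees, less where a joint would pass 70% of its speed; a pose out of reach is approached as far as the arm can. A call with a gripper value outside its range is refused whole. The fingers move at their own pace and stop on an object; the grip force is fixed at half the most. Time passes only in rows, so rows that do not move let the fingers close. It gives the time, the measured TCP pose, the force, the opening and the grip force at its end, in the units of the state.
- sense(): the state, without advancing time (a new reading comes with each control period).
- capture(name): name is "scene" or "top" or "wrist"; returns (picture, depth): 400x640x3 uint8, red, green, blue; 400x640 float32, m along the optical axis (not along the pixel's ray), 0 where there is no reading.
- camera_params(name): a dict with "intrinsics" (3x3 intrinsics, pixels), "R" (3x3) and "t" (3): a world point X has camera coordinates R X + t; the wrist camera has in their place "tool_from_camera" (4x4, takes a point from camera to tool coordinates, whose origin is the TCP and whose axes are the flange's). Camera axes: x right, y down, z forward; pixel columns grow to the right and rows downward; lengths in m; the calibration is good to about 2 mm. The wrist camera is an equidistant fisheye: a pixel r from the principal point sees the ray r / f radians off the axis. A picture is of the moment at which its call begins: read the wrist's pose just before it. camera_params takes no time and is no camera call.
- finish_job(): hands the job in; it is judged then, once.
The state is a dict: "time_s": time; "joints": joint angles; "joint_velocities": joint speeds; "effort": joint torques, N m; "tcp_pos": TCP position; "ee_rot": TCP orientation; "wrist_force": force on the tool from outside, world axes, zero at the start; "moment": the same for the moment, N m; "gripper_width": opening from 0.0 (shut) to 1.0 (fully open); "gripper_force": force on a finger pad.
Only numpy, scipy, OpenCV 4.12 (cv2) and the standard library are available. Lean on these libraries where they do the work, as an engineer would, in place of code of your own. Each camera call takes 0.05 s, during which the arm holds its last target. There are 200 camera calls.

## Working session

There is one attempt and no reset: what is moved stays moved. The work goes in short steps, Python scripts to look and compute and a tool call to move; the robot and the scene stay as the last step left them, time stands still between calls to the robot, and variables do not carry over. Pictures are saved under pics/ and viewed, at most 10 in all, crops included, and the job is handed in when it is done.

Besides the shell and the picture viewer there is one more tool, called by a JSON object that holds its "method" and its "body", one argument or row to a line. drive_tool: Moves the arm, as the interface text tells. Its arguments: {"type":"object","properties":{"rows":{"type":"array"}},"required":["rows"]}

```bash
mkdir -p pics; cat > h.py <<'E'
import numpy as np, cv2, sys
sys.path.insert(0,'.')
from station import sense, capture, camera_params, finish_job
def save(n,p): cv2.imwrite('pics/'+n,cv2.cvtColor(p,cv2.COLOR_RGB2BGR))
def cloud(name,d):
    c=camera_params(name);K=np.array(c['intrinsics']);R=np.array(c['R']);t=np.array(c['t'])
    v,u=np.mgrid[:400,:640]
    C=np.stack([(u-K[0,2])/K[0,0]*d,(v-K[1,2])/K[1,1]*d,d],-1)
    return (C-t)@R
E
python3 - <<'E'
from h import *
for n in('scene','top'):
    p,d=capture(n);save(n+'0.png',p);np.save(n+'0.npy',d);np.save(n+'0p.npy',p)
    c=camera_params(n);print(n,c['intrinsics'],-np.array(c['R']).T@c['t'])
print(sense()['ee_rot'],camera_params('wrist'))
E
```

```text
scene [[452.89402969   0.         317.34769988]
 [  0.         452.89402969 199.20715077]
 [  0.           0.           1.        ]] [ 1.02418115 -0.53310165  0.61851597]
top [[488.2573151    0.         314.91670442]
 [  0.         488.2573151  199.38771156]
 [  0.           0.           1.        ]] [ 0.47569679 -0.00812032  1.04352538]
[[-9.22744780e-01 -3.85410666e-01 -8.30056827e-04]
 [-3.85411548e-01  9.22743155e-01  1.73484660e-03]
 [ 9.73008732e-05  1.92073413e-03 -9.99998151e-01]] {'intrinsics': array([[309.70691629,   0.        , 321.27829856],
       [  0.        , 309.70691629, 198.19606074],
       [  0.        ,   0.        ,   1.        ]]), 'tool_from_camera': array([[-1.82456375e-04, -9.56211156e-01, -2.92677624e-01,
         8.06954229e-02],
       [ 9.99999486e-01,  1.17511942e-04, -1.00732850e-03,
        -2.60869693e-04],
       [ 9.97611864e-04, -2.92677657e-01,  9.56210643e-01,
        -1.63072719e-01],
       [ 0.00000000e+00,  0.00000000e+00,  0.00000000e+00,
         1.00000000e+00]])}
```

View pics/scene0.png

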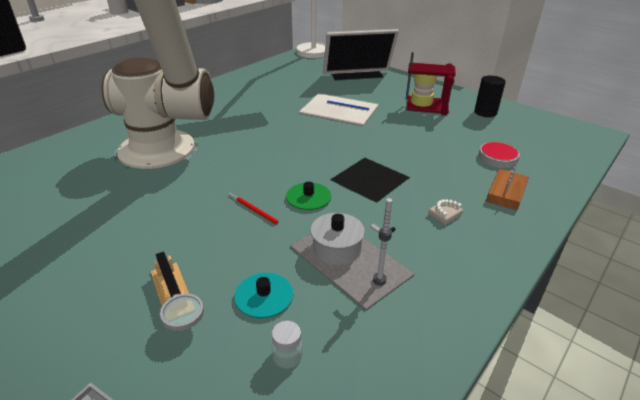

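View pics/top0.png

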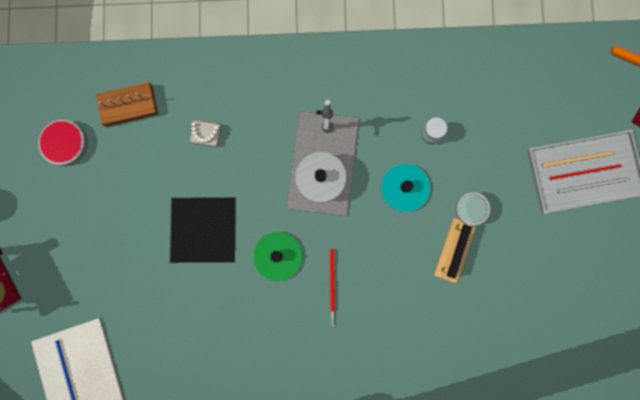

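Scene view: the steel lid on the pan has its knob at (338,222), the post is at (385,240), the black mat at (370,178), and the loupe on its rest at (170,275). In the top view the pan knob is at (320,175), the mat at (203,229), the loupe handle at (460,250) with its lens at (473,209), the jar at (436,128), the arch at (205,133) and the carver at (333,285).
Lid candidates in the top view are steel (320,175), green (277,256) and turquoise (406,187). Only the steel one is the lid, because it lies on the pan and the coloured ones are excluded.

```bash
python3 - <<'E'
from h import *
d=np.load('top0.npy');p=np.load('top0p.npy').astype(int);P=cloud('top',d);Z=P[...,2]
v,u=np.mgrid[:400,:640]
def rep(n,m):
    q=P[m]; print(n,m.sum(),'med',np.median(q,0).round(4),'min',q.min(0).round(4),'max',q.max(0).round(4))
def box(a,b,c,e): return (u>=a)&(u<=c)&(v>=b)&(v<=e)&(d>0)
dark=p.max(-1)<50
m=box(165,190,240,270)&dark
rep('mat',m);r=cv2.minAreaRect(P[m][:,:2].astype(np.float32));print(r)
b=box(285,145,355,208)
rep('knob',b&(Z>.07)&dark)
m=b&(Z>.045)&(Z<.065)&~dark;rep('lid',m)
m=b&(Z>.045);print('lid circ',cv2.minEnclosingCircle(P[m][:,:2].astype(np.float32)))
m=box(285,108,362,218)&(Z>.002)&(Z<.012);rep('board',m);print(cv2.minAreaRect(P[m][:,:2].astype(np.float32)))
m=box(310,90,345,135)&(Z>.09);rep('post',m)
for z in np.arange(.1,.2,.01):
    k=m&(abs(Z-z)<.005)
    if k.any(): print(z.round(3),k.sum(),P[k].mean(0).round(4))
m=box(430,215,480,285)&(Z>.04)&dark;rep('handle',m);r=cv2.minAreaRect(P[m][:,:2].astype(np.float32));print(r)
m=box(452,188,495,228)&(Z>.02);rep('lens',m);print(cv2.minEnclosingCircle(P[m&(Z>.03)][:,:2].astype(np.float32)))
m=box(415,110,455,150)&(Z>.02);rep('jar',m)
m=box(185,115,225,150)&(Z>.01);rep('arch',m)
a=cv2.resize(p[90:220,280:370].astype(np.uint8),None,fx=4,fy=4)
s=np.load('scene0p.npy'); c=cv2.resize(s[180:310,285:415],(520,520),interpolation=cv2.INTER_CUBIC)
save('crop1.png',cv2.resize(np.hstack([cv2.resize(a,(280,400)),cv2.resize(c,(400,400))]),None,fx=1.15,fy=1.15))
E
```

```text
mat 3980 med [0.5205 0.2574 0.0039] min [ 0.4523  0.1885 -0.0035] max [0.5893 0.3266 0.0106]
((0.5215319395065308, 0.25755998492240906), (0.13658596575260162, 0.13510097563266754), 88.52928924560547)
knob 87 med [0.618  0.002  0.0869] min [ 0.6081 -0.0078  0.0794] max [0.628  0.0101 0.0906]
lid 1871 med [0.6179 0.0031 0.0567] min [ 0.5677 -0.0486  0.0504] max [0.6709 0.054  0.0647]
lid circ ((0.6199039220809937, 0.002655900316312909), 0.052352625876665115)
board 4406 med [ 0.6851 -0.0078  0.0063] min [ 0.5353 -0.0925  0.002 ] max [0.7803 0.0804 0.0119]
((0.657903790473938, -0.00504940003156662), (0.16790078580379486, 0.24066345393657684), 88.13024139404297)
post 222 med [ 0.7298 -0.013   0.1261] min [ 0.7019 -0.0251  0.1127] max [0.7418 0.0057 0.1943]
0.11 5 [ 0.7267 -0.0188  0.1133]
0.12 89 [ 0.7225 -0.0096  0.1218]
0.13 54 [ 0.731  -0.0132  0.1274]
0.14 8 [ 0.7298 -0.0144  0.1411]
0.15 10 [ 0.7306 -0.0139  0.1506]
0.16 9 [ 0.7304 -0.0156  0.1611]
0.17 11 [ 0.7303 -0.0141  0.1708]
0.18 6 [ 0.7307 -0.0139  0.1806]
0.19 30 [ 0.7328 -0.015   0.191 ]
handle 368 med [ 0.4602 -0.2719  0.0484] min [ 0.4107 -0.2962  0.0435] max [ 0.5121 -0.2483  0.0531]
((0.4611886441707611, -0.2724776268005371), (0.014343269169330597, 0.10632427036762238), 68.80575561523438)
lens 965 med [ 0.5438 -0.3036  0.0421] min [ 0.5056 -0.34    0.0238] max [ 0.5792 -0.2716  0.0526]
((0.5381135940551758, -0.3030704855918884), 0.04181687906384468)
jar 492 med [ 0.7078 -0.2324  0.0596] min [ 0.6884 -0.2578  0.0207] max [ 0.7326 -0.2124  0.0654]
arch 647 med [0.7269 0.2476 0.0196] min [0.6989 0.2172 0.0107] max [0.7574 0.2813 0.0331]
```

View pics/crop1.png

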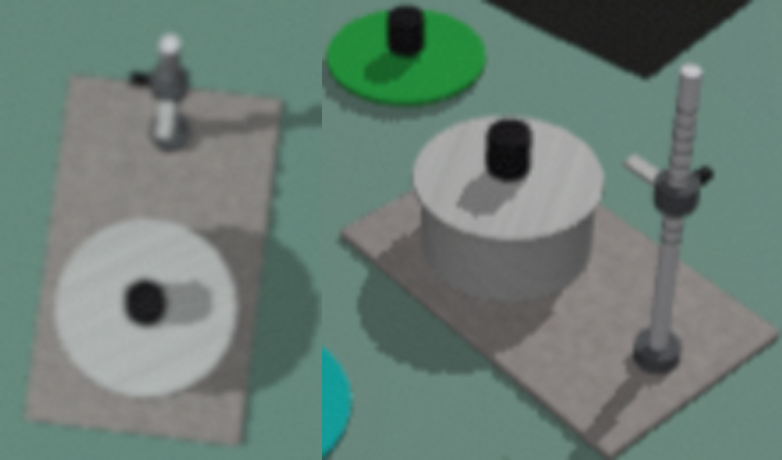

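The crop confirms the choice. The steel lid sits on the pan and is the one to take. The light bar on the post (scene about (372,225)) is the pointer, and the black stub behind the collar is only its screw. Next I turn the tool to suit both grasps.

{"method": "drive_tool", "body": {
  "rows": [
    {"az": 0.11},
    {"az": 0.11},
    {"az": 0.11},
    {"az": 0.11},
    {"az": 0.11},
    {"az": 0.11},
    {"az": 0.11}
  ]
}}

```text
invalid input at $.rows[0]: expected keys tx, ty, tz, ax, ay, az, claw
```

```bash
cat >> h.py <<'E'
def go(*targets):
    s=sense();R=np.array(s['ee_rot']);p=np.array(s['tcp_pos'])
    print('tcp',p.round(4),'xang',np.degrees(np.arctan2(R[1,0],R[0,0])).round(2),'t',s['time_s'],'j',np.round(s['joints'],0),'F',np.round(s['wrist_force'],1),'w',round(s['gripper_width'],3),'g',round(s['gripper_force'],1),'tilt',np.degrees(np.arccos(-R[2,2])).round(2))
    for t in targets:
        t=np.array(t,float); print('->',t,'cm',(R.T@(t-p)*100).round(2)); p=t
E
python3 - <<'E'
from h import *
go((.619,.003,.21),(.619,.003,.061))
d=np.load('scene0.npy');P=cloud('scene',d)
for v in range(221,234):print(v,[tuple(P[v,u].round(3)) for u in range(368,388,3)])
E
```

```text
tcp [ 0.2408 -0.5762  0.2216] xang -157.33 t 0.1 j [-53.  22.   0.  -0. -68. -15.] F [-0.2 -0.4 -0.5] w 1.001 g 0.0 tilt 0.11
-> [0.619 0.003 0.21 ] cm [-57.22  38.86   1.23]
-> [0.619 0.003 0.061] cm [-0.   -0.03 14.9 ]
221 [(np.float64(0.615), np.float64(0.121), np.float64(-0.001)), (np.float64(0.62), np.float64(0.125), np.float64(-0.002)), (np.float64(0.625), np.float64(0.129), np.float64(-0.002)), (np.float64(0.631), np.float64(0.131), np.float64(0.001)), (np.float64(0.636), np.float64(0.135), np.float64(0.002)), (np.float64(0.641), np.float64(0.14), np.float64(0.001)), (np.float64(0.738), np.float64(-0.022), np.float64(0.152))]
222 [(np.float64(0.618), np.float64(0.115), np.float64(0.001)), (np.float64(0.622), np.float64(0.121), np.float64(-0.001)), (np.float64(0.627), np.float64(0.126), np.float64(-0.001)), (np.float64(0.634), np.float64(0.127), np.float64(0.002)), (np.float64(0.638), np.float64(0.132), np.float64(0.001)), (np.float64(0.642), np.float64(0.139), np.float64(-0.001)), (np.float64(0.738), np.float64(-0.021), np.float64(0.149))]
223 [(np.float64(0.618), np.float64(0
[... 3880 characters left out ...]
), np.float64(0.095), np.float64(0.002)), (np.float64(0.65), np.float64(0.103), np.float64(-0.002)), (np.float64(0.73), np.float64(-0.022), np.float64(0.124)), (np.float64(0.734), np.float64(-0.02), np.float64(0.125)), (np.float64(0.739), np.float64(-0.018), np.float64(0.127))]
233 [(np.float64(0.638), np.float64(0.088), np.float64(-0.001)), (np.float64(0.642), np.float64(0.093), np.float64(-0.002)), (np.float64(0.65), np.float64(0.092), np.float64(0.002)), (np.float64(0.651), np.float64(0.102), np.float64(-0.003)), (np.float64(0.731), np.float64(-0.025), np.float64(0.124)), (np.float64(0.736), np.float64(-0.023), np.float64(0.126)), (np.float64(0.74), np.float64(-0.019), np.float64(0.125))]
```

{"method": "drive_tool", "body": {
  "rows": [
    {"tx": 0, "ty": 0, "tz": 0, "ax": 0, "ay": 0, "az": 0.11, "claw": 8.7},
    {"tx": 0, "ty": 0, "tz": 0, "ax": 0, "ay": 0, "az": 0.11, "claw": 8.7},
    {"tx": 0, "ty": 0, "tz": 0, "ax": 0, "ay": 0, "az": 0.11, "claw": 8.7},
    {"tx": 0, "ty": 0, "tz": 0, "ax": 0, "ay": 0, "az": 0.11, "claw": 8.7},
    {"tx": 0, "ty": 0, "tz": 0, "ax": 0, "ay": 0, "az": 0.11, "claw": 8.7},
    {"tx": 0, "ty": 0, "tz": 0, "ax": 0, "ay": 0, "az": 0.11, "claw": 8.7},
    {"tx": 0, "ty": 0, "tz": 0, "ax": 0, "ay": 0, "az": 0.11, "claw": 8.7}
  ]
}}

```text
time_s: 0.68
tcp_pos: [0.2408, -0.5763, 0.2219]
ee_rot: [[-0.929, 0.371, -0.001], [0.371, 0.929, 0.001], [0.001, 0.001, -1.0]]
wrist_force: [-0.7, 0.1, -0.5]
gripper_width: 0.996
gripper_force: 0.0
```

{"method": "drive_tool", "body": {
  "rows": [
    {"tx": -0.7, "ty": 3.4, "tz": 0, "ax": 0, "ay": 0, "az": 0, "claw": 8.7},
    {"tx": -0.7, "ty": 3.4, "tz": 0, "ax": 0, "ay": 0, "az": 0, "claw": 8.7},
    {"tx": -0.7, "ty": 3.4, "tz": 0, "ax": 0, "ay": 0, "az": 0, "claw": 8.7},
    {"tx": -0.7, "ty": 3.4, "tz": 0, "ax": 0, "ay": 0, "az": 0, "claw": 8.7},
    {"tx": -0.7, "ty": 3.4, "tz": 0, "ax": 0, "ay": 0, "az": 0, "claw": 8.7},
    {"tx": -0.7, "ty": 3.4, "tz": 0, "ax": 0, "ay": 0, "az": 0, "claw": 8.7},
    {"tx": -0.7, "ty": 3.4, "tz": 0, "ax": 0, "ay": 0, "az": 0, "claw": 8.7},
    {"tx": -0.7, "ty": 3.4, "tz": 0, "ax": 0, "ay": 0, "az": 0, "claw": 8.7},
    {"tx": -0.7, "ty": 3.4, "tz": 0, "ax": 0, "ay": 0, "az": 0, "claw": 8.7},
    {"tx": -0.7, "ty": 3.4, "tz": 0, "ax": 0, "ay": 0, "az": 0, "claw": 8.7}
  ]
}}

```text
time_s: 1.52
tcp_pos: [0.4308, -0.2841, 0.2223]
ee_rot: [[-0.931, 0.366, -0.0], [0.366, 0.931, 0.0], [0.001, 0.0, -1.0]]
wrist_force: [0.7, -0.3, 0.3]
gripper_width: 1.0
gripper_force: 0.0
```

{"method": "drive_tool", "body": {
  "rows": [
    {"tx": -0.7, "ty": 3.4, "tz": 0, "ax": 0, "ay": 0, "az": 0, "claw": 8.7},
    {"tx": -0.7, "ty": 3.4, "tz": 0, "ax": 0, "ay": 0, "az": 0, "claw": 8.7},
    {"tx": -0.7, "ty": 3.4, "tz": 0, "ax": 0, "ay": 0, "az": 0, "claw": 8.7},
    {"tx": -0.7, "ty": 3.4, "tz": 0, "ax": 0, "ay": 0, "az": 0, "claw": 8.7},
    {"tx": -0.7, "ty": 3.4, "tz": 0, "ax": 0, "ay": 0, "az": 0, "claw": 8.7},
    {"tx": -0.7, "ty": 3.4, "tz": 0, "ax": 0, "ay": 0, "az": 0, "claw": 8.7},
    {"tx": -0.7, "ty": 3.4, "tz": 0, "ax": 0, "ay": 0, "az": 0, "claw": 8.7},
    {"tx": -0.7, "ty": 3.4, "tz": 0, "ax": 0, "ay": 0, "az": 0, "claw": 8.7},
    {"tx": 0, "ty": 0, "tz": 0, "ax": 0, "ay": 0, "az": 0, "claw": 8.7},
    {"tx": 0, "ty": 0, "tz": 0, "ax": 0, "ay": 0, "az": 0, "claw": 8.7}
  ]
}}

```text
time_s: 2.35
tcp_pos: [0.5823, -0.0516, 0.2215]
ee_rot: [[-0.932, 0.363, -0.002], [0.363, 0.932, -0.0], [0.002, -0.001, -1.0]]
wrist_force: [-0.1, 0.1, -0.2]
gripper_width: 0.995
gripper_force: 0.0
```

```bash
cat >> h.py <<'E'
def wcloud(d,s):
    c=camera_params('wrist');K=np.array(c['intrinsics']);T=np.array(c['tool_from_camera'])
    v,u=np.mgrid[:400,:640];x=u-K[0,2];y=v-K[1,2];r=np.hypot(x,y)+1e-9;th=r/K[0,0]
    tn=np.tan(np.minimum(th,1.45));C=np.stack([x/r*tn*d,y/r*tn*d,d],-1)
    return (C@T[:3,:3].T+T[:3,3])@np.array(s['ee_rot']).T+np.array(s['tcp_pos'])
E
python3 - <<'E'
from h import *
go((.619,.003,.061))
s=sense();p,d=capture('wrist');save('w1.png',p);P=wcloud(d,s)
np.save('w1.npy',P)
m=(d>0)&(P[...,2]>.062)&(P[...,2]<.1)&(np.hypot(P[...,0]-.619,P[...,1]-.003)<.035)
q=P[m];print(m.sum(),np.median(q,0),q.min(0),q.max(0))
t=m&(abs(P[...,2]-np.percentile(q[:,2],90))<.004);print('top',cv2.minEnclosingCircle(P[t][:,:2].astype(np.float32)),P[t].mean(0))
E
```

```text
tcp [ 0.5823 -0.0516  0.2215] xang 158.71 t 2.35 j [  11.   18.   -5.   -0.  -66. -122.] F [-0.1  0.1 -0.2] w 0.995 g 0.0 tilt 0.1
-> [0.619 0.003 0.061] cm [-1.47  6.43 16.04]
555 [0.616961   0.0010536  0.08655602] [ 0.60790238 -0.01092989  0.06323112] [0.63190699 0.01402201 0.08892865]
top ((0.6203737854957581, 0.0016852265689522028), 0.012787684798240662) [0.61995536 0.00177676 0.08684126]
```

View pics/w1.png

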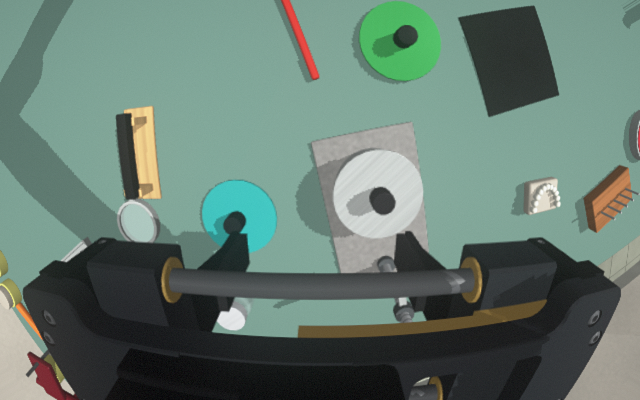

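The wrist view shows the steel knob at (382,200), the post beyond it at (390,275), the mat at (510,60) and the loupe at (130,170). The measured knob centre is (0.620, 0.002).

{"method": "drive_tool", "body": {
  "rows": [
    {"tx": -0.8, "ty": 3.2, "tz": 0, "ax": 0, "ay": 0, "az": 0, "claw": 6},
    {"tx": -0.8, "ty": 3.15, "tz": 0, "ax": 0, "ay": 0, "az": 0, "claw": 6},
    {"tx": 0, "ty": 0, "tz": 3, "ax": 0, "ay": 0, "az": 0, "claw": 6},
    {"tx": 0, "ty": 0, "tz": 3, "ax": 0, "ay": 0, "az": 0, "claw": 6},
    {"tx": 0, "ty": 0, "tz": 3, "ax": 0, "ay": 0, "az": 0, "claw": 6},
    {"tx": 0, "ty": 0, "tz": 2, "ax": 0, "ay": 0, "az": 0, "claw": 6},
    {"tx": 0, "ty": 0, "tz": 0, "ax": 0, "ay": 0, "az": 0, "claw": 6},
    {"tx": 0, "ty": 0, "tz": 0, "ax": 0, "ay": 0, "az": 0, "claw": 6}
  ]
}}

```text
time_s: 3.07
tcp_pos: [0.6192, -0.0013, 0.1121]
ee_rot: [[-0.93, 0.367, -0.002], [0.367, 0.93, -0.001], [0.002, -0.002, -1.0]]
wrist_force: [0.0, -0.4, 0.4]
gripper_width: 0.693
gripper_force: 0.0
```

```bash
python3 -c "
from h import *
go((.620,.002,.061))"
```

```text
tcp [ 0.6192 -0.0013  0.1121] xang 158.49 t 3.0667 j [  15.   27.   -9.    0.  -55. -126.] F [ 0.  -0.4  0.4] w 0.693 g 0.0 tilt 0.15
-> [0.62  0.002 0.061] cm [0.04 0.34 5.11]
```

{"method": "drive_tool", "body": {
  "rows": [
    {"tx": 0, "ty": 0.35, "tz": 1.5, "ax": 0, "ay": 0, "az": 0, "claw": 6},
    {"tx": 0, "ty": 0, "tz": 1.5, "ax": 0, "ay": 0, "az": 0, "claw": 6},
    {"tx": 0, "ty": 0, "tz": 1.5, "ax": 0, "ay": 0, "az": 0, "claw": 6},
    {"tx": 0, "ty": 0, "tz": 0.5, "ax": 0, "ay": 0, "az": 0, "claw": 6},
    {"tx": 0, "ty": 0, "tz": 0, "ax": 0, "ay": 0, "az": 0, "claw": 6},
    {"tx": 0, "ty": 0, "tz": 0, "ax": 0, "ay": 0, "az": 0, "claw": 3.2},
    {"tx": 0, "ty": 0, "tz": 0, "ax": 0, "ay": 0, "az": 0, "claw": 1.5},
    {"tx": 0, "ty": 0, "tz": 0, "ax": 0, "ay": 0, "az": 0, "claw": 1.5},
    {"tx": 0, "ty": 0, "tz": 0, "ax": 0, "ay": 0, "az": 0, "claw": 1.5},
    {"tx": 0, "ty": 0, "tz": 0, "ax": 0, "ay": 0, "az": 0, "claw": 1.5}
  ]
}}

```text
time_s: 3.9
tcp_pos: [0.6216, 0.0035, 0.0632]
ee_rot: [[-0.931, 0.365, 0.001], [0.365, 0.931, 0.0], [-0.001, 0.001, -1.0]]
wrist_force: [-0.0, -1.0, 0.2]
gripper_width: 0.397
gripper_force: 0.0
```

{"method": "drive_tool", "body": {
  "rows": [
    {"tx": 0, "ty": 0, "tz": 0, "ax": 0, "ay": 0, "az": 0, "claw": 1.5},
    {"tx": 0, "ty": 0, "tz": 0, "ax": 0, "ay": 0, "az": 0, "claw": 1.5},
    {"tx": 0, "ty": 0, "tz": 0, "ax": 0, "ay": 0, "az": 0, "claw": 1.5},
    {"tx": 0, "ty": 0, "tz": 0, "ax": 0, "ay": 0, "az": 0, "claw": 1.5},
    {"tx": 0, "ty": 0, "tz": 0, "ax": 0, "ay": 0, "az": 0, "claw": 1.5}
  ]
}}

```text
time_s: 4.32
tcp_pos: [0.6213, 0.0033, 0.0628]
ee_rot: [[-0.931, 0.365, -0.0], [0.365, 0.931, -0.0], [-0.0, -0.0, -1.0]]
wrist_force: [-1.7, -1.6, 2.2]
gripper_width: 0.279
gripper_force: 30.0
```

{"method": "drive_tool", "body": {
  "rows": [
    {"tx": 0, "ty": 0, "tz": -0.5, "ax": 0, "ay": 0, "az": 0, "claw": 1.5},
    {"tx": 0, "ty": 0, "tz": -1, "ax": 0, "ay": 0, "az": 0, "claw": 1.5},
    {"tx": 0, "ty": 0, "tz": -1.5, "ax": 0, "ay": 0, "az": 0, "claw": 1.5},
    {"tx": 0, "ty": 0, "tz": -1.5, "ax": 0, "ay": 0, "az": 0, "claw": 1.5},
    {"tx": 0, "ty": 0, "tz": -1.5, "ax": 0, "ay": 0, "az": 0, "claw": 1.5},
    {"tx": 0, "ty": 0, "tz": -1.5, "ax": 0, "ay": 0, "az": 0, "claw": 1.5},
    {"tx": 0, "ty": 0, "tz": -1, "ax": 0, "ay": 0, "az": 0, "claw": 1.5},
    {"tx": 0, "ty": 0, "tz": 0, "ax": 0, "ay": 0, "az": 0, "claw": 1.5}
  ]
}}

```text
time_s: 4.98
tcp_pos: [0.6229, 0.0038, 0.1506]
ee_rot: [[-0.931, 0.365, 0.006], [0.365, 0.931, 0.001], [-0.005, 0.003, -1.0]]
wrist_force: [-1.2, -0.8, -1.7]
gripper_width: 0.28
gripper_force: 30.0
```

{"method": "drive_tool", "body": {
  "rows": [
    {"tx": 1, "ty": 1, "tz": 0, "ax": 0, "ay": 0, "az": 0, "claw": 1.5},
    {"tx": 1.5, "ty": 1.5, "tz": 0, "ax": 0, "ay": 0, "az": 0, "claw": 1.5},
    {"tx": 2, "ty": 2, "tz": 0, "ax": 0, "ay": 0, "az": 0, "claw": 1.5},
    {"tx": 2, "ty": 2, "tz": 0, "ax": 0, "ay": 0, "az": 0, "claw": 1.5},
    {"tx": 2, "ty": 2, "tz": 0, "ax": 0, "ay": 0, "az": 0, "claw": 1.5},
    {"tx": 2, "ty": 2, "tz": 0, "ax": 0, "ay": 0, "az": 0, "claw": 1.5},
    {"tx": 2, "ty": 2, "tz": 0, "ax": 0, "ay": 0, "az": 0, "claw": 1.5},
    {"tx": 2, "ty": 2, "tz": 0, "ax": 0, "ay": 0, "az": 0, "claw": 1.5},
    {"tx": 1.5, "ty": 2, "tz": 0, "ax": 0, "ay": 0, "az": 0, "claw": 1.5},
    {"tx": 1, "ty": 1.5, "tz": 0, "ax": 0, "ay": 0, "az": 0, "claw": 1.5}
  ]
}}

```text
time_s: 5.82
tcp_pos: [0.5268, 0.2351, 0.1464]
ee_rot: [[-0.931, 0.364, -0.002], [0.364, 0.931, -0.001], [0.002, -0.001, -1.0]]
wrist_force: [0.2, 0.5, -1.5]
gripper_width: 0.281
gripper_force: 30.0
```

{"method": "drive_tool", "body": {
  "rows": [
    {"tx": 1, "ty": 1.5, "tz": 0, "ax": 0, "ay": 0, "az": 0, "claw": 1.5},
    {"tx": 0.6, "ty": 0.5, "tz": 0, "ax": 0, "ay": 0, "az": 0, "claw": 1.5},
    {"tx": 0, "ty": 0, "tz": 0, "ax": 0, "ay": 0, "az": 0, "claw": 1.5},
    {"tx": 0, "ty": 0, "tz": 0, "ax": 0, "ay": 0, "az": 0, "claw": 1.5}
  ]
}}

```text
time_s: 6.15
tcp_pos: [0.5205, 0.2574, 0.1468]
ee_rot: [[-0.931, 0.365, -0.002], [0.365, 0.931, -0.001], [0.001, -0.002, -1.0]]
wrist_force: [-0.1, -0.2, -1.5]
gripper_width: 0.28
gripper_force: 30.0
```

```bash
python3 -c "
from h import *
go((.521,.2574,.021))
s=sense();p,d=capture('wrist');save('w2.png',p);P=wcloud(d,s);np.save('w2.npy',P)
m=(d>0)&(np.hypot(P[...,0]-s['tcp_pos'][0],P[...,1]-s['tcp_pos'][1])<.06)&(P[...,2]>.1)&(P[...,2]<.17)&(p.max(-1)>90)
q=P[m];print(m.sum(),np.median(q,0),np.linalg.lstsq(np.c_[q[:,:2],np.ones(len(q))],q[:,2],rcond=None)[0])
"
```

```text
tcp [0.5205 0.2574 0.1468] xang 158.6 t 6.15 j [  42.   22.  -12.   -0.  -57. -154.] F [-0.1 -0.2 -1.5] w 0.28 g 30.0 tilt 0.11
-> [0.521  0.2574 0.021 ] cm [-0.06  0.04 12.58]
11977 [0.49858144 0.26651807 0.14088984] [ 0.00338287 -0.00181964  0.13973301]
```

View pics/w2.png

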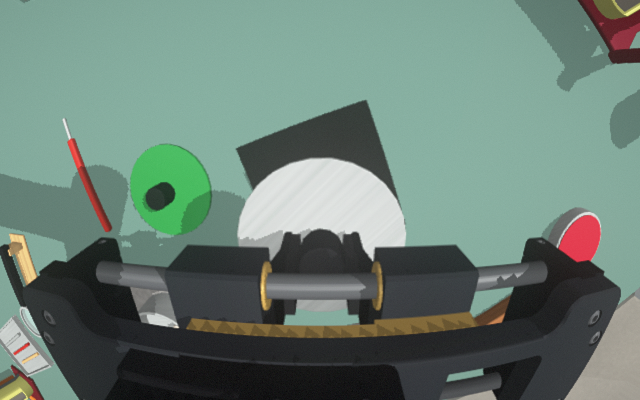

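The lid hangs level in the grip above the mat, with the lid at (320,220) and the mat behind it at (320,140). I lower it next.

{"method": "drive_tool", "body": {
  "rows": [
    {"tx": 0, "ty": 0, "tz": 1, "ax": 0, "ay": 0, "az": 0, "claw": 1.5},
    {"tx": 0, "ty": 0, "tz": 2, "ax": 0, "ay": 0, "az": 0, "claw": 1.5},
    {"tx": 0, "ty": 0, "tz": 2, "ax": 0, "ay": 0, "az": 0, "claw": 1.5},
    {"tx": 0, "ty": 0, "tz": 2, "ax": 0, "ay": 0, "az": 0, "claw": 1.5},
    {"tx": 0, "ty": 0, "tz": 2, "ax": 0, "ay": 0, "az": 0, "claw": 1.5},
    {"tx": 0, "ty": 0, "tz": 1.5, "ax": 0, "ay": 0, "az": 0, "claw": 1.5},
    {"tx": 0, "ty": 0, "tz": 1, "ax": 0, "ay": 0, "az": 0, "claw": 1.5},
    {"tx": 0, "ty": 0, "tz": 0.5, "ax": 0, "ay": 0, "az": 0, "claw": 1.5},
    {"tx": 0, "ty": 0, "tz": 0, "ax": 0, "ay": 0, "az": 0, "claw": 1.5},
    {"tx": 0, "ty": 0, "tz": 0, "ax": 0, "ay": 0, "az": 0, "claw": 1.5}
  ]
}}

```text
time_s: 7.03
tcp_pos: [0.5218, 0.2575, 0.0278]
ee_rot: [[-0.931, 0.366, 0.001], [0.366, 0.931, 0.0], [-0.0, 0.0, -1.0]]
wrist_force: [1.7, -0.2, -1.3]
gripper_width: 0.278
gripper_force: 30.0
```

{"method": "drive_tool", "body": {
  "rows": [
    {"tx": 0, "ty": 0, "tz": 0.3, "ax": 0, "ay": 0, "az": 0, "claw": 1.5},
    {"tx": 0, "ty": 0, "tz": 0.2, "ax": 0, "ay": 0, "az": 0, "claw": 1.5},
    {"tx": 0, "ty": 0, "tz": 0.1, "ax": 0, "ay": 0, "az": 0, "claw": 1.5},
    {"tx": 0, "ty": 0, "tz": 0, "ax": 0, "ay": 0, "az": 0, "claw": 1.5},
    {"tx": 0, "ty": 0, "tz": 0, "ax": 0, "ay": 0, "az": 0, "claw": 1.5}
  ]
}}

```text
time_s: 7.45
tcp_pos: [0.5214, 0.2577, 0.0218]
ee_rot: [[-0.931, 0.365, 0.0], [0.365, 0.931, 0.0], [-0.0, 0.0, -1.0]]
wrist_force: [-1.2, -0.3, -1.6]
gripper_width: 0.276
gripper_force: 30.0
```

{"method": "drive_tool", "body": {
  "rows": [
    {"tx": 0, "ty": 0, "tz": 0.1, "ax": 0, "ay": 0, "az": 0, "claw": 1.5},
    {"tx": 0, "ty": 0, "tz": 0.1, "ax": 0, "ay": 0, "az": 0, "claw": 1.5},
    {"tx": 0, "ty": 0, "tz": 0, "ax": 0, "ay": 0, "az": 0, "claw": 1.5},
    {"tx": 0, "ty": 0, "tz": 0, "ax": 0, "ay": 0, "az": 0, "claw": 1.5}
  ]
}}

```text
time_s: 7.78
tcp_pos: [0.5215, 0.2578, 0.0198]
ee_rot: [[-0.931, 0.365, 0.0], [0.365, 0.931, 0.0], [-0.0, 0.0, -1.0]]
wrist_force: [-0.5, 0.1, 1.9]
gripper_width: 0.276
gripper_force: 30.0
```

The force has turned upward, so the lid is resting on the mat. I release and rise.

{"method": "drive_tool", "body": {
  "rows": [
    {"tx": 0, "ty": 0, "tz": 0, "ax": 0, "ay": 0, "az": 0, "claw": 3.2},
    {"tx": 0, "ty": 0, "tz": 0, "ax": 0, "ay": 0, "az": 0, "claw": 5},
    {"tx": 0, "ty": 0, "tz": 0, "ax": 0, "ay": 0, "az": 0, "claw": 6},
    {"tx": 0, "ty": 0, "tz": 0, "ax": 0, "ay": 0, "az": 0, "claw": 6},
    {"tx": 0, "ty": 0, "tz": 0, "ax": 0, "ay": 0, "az": 0, "claw": 6},
    {"tx": 0, "ty": 0, "tz": 0, "ax": 0, "ay": 0, "az": 0, "claw": 6}
  ]
}}

```text
time_s: 8.28
tcp_pos: [0.5214, 0.2576, 0.0195]
ee_rot: [[-0.931, 0.366, 0.0], [0.366, 0.931, -0.0], [-0.0, -0.0, -1.0]]
wrist_force: [0.3, 0.4, 0.4]
gripper_width: 0.634
gripper_force: 0.0
```

{"method": "drive_tool", "body": {
  "rows": [
    {"tx": 0, "ty": 0, "tz": -1, "ax": 0, "ay": 0, "az": 0, "claw": 6},
    {"tx": 0, "ty": 0, "tz": -2, "ax": 0, "ay": 0, "az": 0, "claw": 6},
    {"tx": 0, "ty": 0, "tz": -2.5, "ax": 0, "ay": 0, "az": 0, "claw": 6},
    {"tx": 0, "ty": 0, "tz": -2.5, "ax": 0, "ay": 0, "az": 0, "claw": 6},
    {"tx": 0, "ty": 0, "tz": -2.5, "ax": 0, "ay": 0, "az": 0, "claw": 6},
    {"tx": 0, "ty": 0, "tz": -2.5, "ax": 0, "ay": 0, "az": 0, "claw": 6},
    {"tx": 0, "ty": 0, "tz": -2.5, "ax": 0, "ay": 0, "az": 0, "claw": 6},
    {"tx": 0, "ty": 0, "tz": -2, "ax": 0, "ay": 0, "az": 0, "claw": 6},
    {"tx": 0, "ty": 0, "tz": 0, "ax": 0, "ay": 0, "az": 0, "claw": 6}
  ]
}}

```text
time_s: 9.03
tcp_pos: [0.5236, 0.2589, 0.2008]
ee_rot: [[-0.931, 0.365, 0.009], [0.365, 0.931, 0.006], [-0.006, 0.009, -1.0]]
wrist_force: [0.7, 0.5, -0.1]
gripper_width: 0.695
gripper_force: 0.0
```

```bash
python3 - <<'E'
from h import *
go((.461,-.2725,.2))
p,d=capture('top');save('top1.png',p);P=cloud('top',d);np.save('top1.npy',d);Z=P[...,2]
m=(d>0)&(np.hypot(P[...,0]-.620,P[...,1]-.0025)<.041)&(Z>.005)&(Z<.05)
for a,b in((.02,.03),(.03,.037),(.037,.046)):
    k=m&(Z>a)&(Z<b);print(a,k.sum(),P[k].mean(0) if k.any() else '')
    if k.any():print(cv2.minEnclosingCircle(P[k][:,:2].astype(np.float32)),np.argwhere(k).mean(0))
s=sense();p2,d=capture('wrist');P=wcloud(d,s)
m=(d>0)&(np.hypot(P[...,0]-.5215,P[...,1]-.2578)<.05)&(P[...,2]>.008)&(P[...,2]<.022)
q=P[m];print('lid',m.sum(),np.median(q,0),np.linalg.lstsq(np.c_[q[:,:2],np.ones(len(q))],q[:,2],rcond=None)[0])
save('c2.png',np.hstack([cv2.resize(p[140:210,280:360],(400,350)),cv2.resize(p2,(400,250))[:,:].repeat(1,0) if 0 else cv2.copyMakeBorder(cv2.resize(p2,(400,250)),0,100,0,0,0)]))
E
```

```text
tcp [0.5236 0.2589 0.2008] xang 158.61 t 9.0333 j [  42.   19.   -8.    0.  -63. -154.] F [ 0.7  0.5 -0.1] w 0.695 g 0.0 tilt 0.61
-> [ 0.461  -0.2725  0.2   ] cm [-13.55 -51.77  -0.29]
0.02 31 [0.62445767 0.01351605 0.02460149]
((0.6269699931144714, 0.014326605014503002), 0.010829957202076912) [176.5483871  314.93548387]
0.03 15 [0.62743523 0.01651008 0.03495399]
((0.6281905174255371, 0.016092943027615547), 0.007744112517684698) [174.46666667 313.33333333]
0.037 38 [0.62734946 0.01427952 0.0397364 ]
((0.6275635957717896, 0.014974957332015038), 0.009236101992428303) [174.13157895 314.34210526]
lid 5234 [0.51785664 0.25953859 0.01396067] [ 0.00045236 -0.00039255  0.01384168]
```

View pics/c2.png

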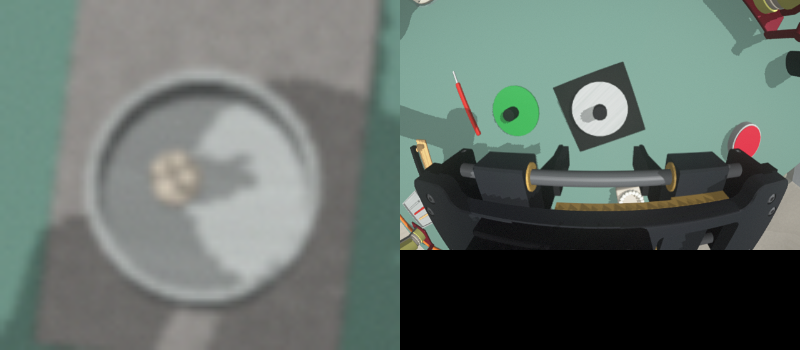

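The lid lies flat on the mat, knob up, and its top plane measures level at z about 0.014. The tooth is visible in the pan, upright at crop (175,178), at world (0.627, 0.0145). Next is the loupe.

{"method": "drive_tool", "body": {
  "rows": [
    {"tx": -0.9, "ty": -3.3, "tz": 0, "ax": 0, "ay": 0, "az": 0, "claw": 6},
    {"tx": -0.9, "ty": -3.3, "tz": 0, "ax": 0, "ay": 0, "az": 0, "claw": 6},
    {"tx": -0.9, "ty": -3.3, "tz": 0, "ax": 0, "ay": 0, "az": 0, "claw": 6},
    {"tx": -0.9, "ty": -3.3, "tz": 0, "ax": 0, "ay": 0, "az": 0, "claw": 6},
    {"tx": -0.9, "ty": -3.3, "tz": 0, "ax": 0, "ay": 0, "az": 0, "claw": 6},
    {"tx": -0.9, "ty": -3.3, "tz": 0, "ax": 0, "ay": 0, "az": 0, "claw": 6},
    {"tx": -0.9, "ty": -3.3, "tz": 0, "ax": 0, "ay": 0, "az": 0, "claw": 6},
    {"tx": -0.9, "ty": -3.3, "tz": 0, "ax": 0, "ay": 0, "az": 0, "claw": 6},
    {"tx": -0.9, "ty": -3.3, "tz": 0, "ax": 0, "ay": 0, "az": 0, "claw": 6},
    {"tx": -0.9, "ty": -3.3, "tz": 0, "ax": 0, "ay": 0, "az": 0, "claw": 6}
  ]
}}

```text
time_s: 9.97
tcp_pos: [0.4831, -0.0841, 0.1936]
ee_rot: [[-0.931, 0.365, -0.002], [0.365, 0.931, -0.0], [0.002, -0.001, -1.0]]
wrist_force: [-0.3, 0.5, -0.1]
gripper_width: 0.691
gripper_force: 0.0
```

{"method": "drive_tool", "body": {
  "rows": [
    {"tx": -0.9, "ty": -3.3, "tz": 0, "ax": 0, "ay": 0, "az": 0, "claw": 6},
    {"tx": -0.9, "ty": -3.3, "tz": 0, "ax": 0, "ay": 0, "az": 0, "claw": 6},
    {"tx": -0.9, "ty": -3.3, "tz": 0, "ax": 0, "ay": 0, "az": 0, "claw": 6},
    {"tx": -0.9, "ty": -3.3, "tz": 0, "ax": 0, "ay": 0, "az": 0, "claw": 6},
    {"tx": -0.9, "ty": -3.3, "tz": 0, "ax": 0, "ay": 0, "az": 0, "claw": 6},
    {"tx": 0, "ty": 0, "tz": 0, "ax": 0, "ay": 0, "az": 0, "claw": 6},
    {"tx": 0, "ty": 0, "tz": 0, "ax": 0, "ay": 0, "az": 0, "claw": 6},
    {"tx": 0, "ty": 0, "tz": 0, "ax": 0, "ay": 0, "az": 0, "claw": 6}
  ]
}}

```text
time_s: 10.63
tcp_pos: [0.4653, -0.2522, 0.1936]
ee_rot: [[-0.93, 0.366, -0.002], [0.366, 0.93, 0.001], [0.002, 0.0, -1.0]]
wrist_force: [0.9, 0.1, 0.0]
gripper_width: 0.692
gripper_force: 0.0
```

```bash
python3 - <<'E'
from h import *
s=sense();p,d=capture('wrist');save('w3.png',p);P=wcloud(d,s)
m=(d>0)&(np.hypot(P[...,0]-.461,P[...,1]+.2725)<.07)&(P[...,2]>.042)&(P[...,2]<.054)&(p.max(-1)<70)
n,l,st,c=cv2.connectedComponentsWithStats(m.astype(np.uint8));i=1+st[1:,4].argmax();m=l==i
q=P[m];print(m.sum(),np.median(q,0),cv2.minAreaRect(q[:,:2].astype(np.float32)),st[i],c[i])
go((.4685,-.2754,.2),(.4685,-.2754,.022))
E
```

```text
1409 [ 0.45717783 -0.27247087  0.04894365] ((0.4603644609451294, -0.27379468083381653), (0.01459763664752245, 0.10992726683616638), 69.32172393798828) [ 292  135   17  103 1409] [300.61533002 185.72107878]
tcp [ 0.4656 -0.2517  0.1939] xang 158.59 t 10.6833 j [ -11.   14.  -15.   -0.  -61. -101.] F [ 0.2  0.4 -1. ] w 0.688 g 0.0 tilt 0.1
-> [ 0.4685 -0.2754  0.2   ] cm [-1.13 -2.1  -0.62]
-> [ 0.4685 -0.2754  0.022 ] cm [-0.03 -0.   17.8 ]
```

View pics/w3.png

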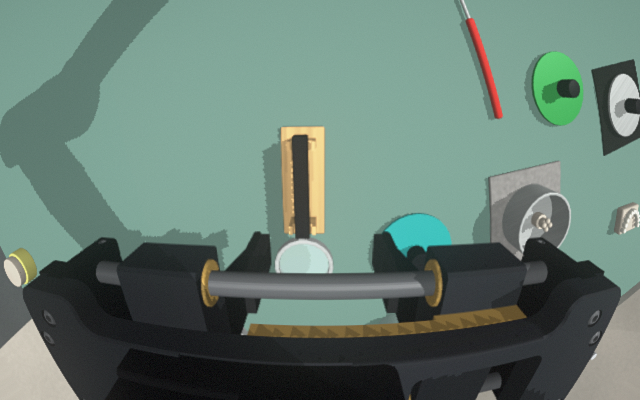

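The wrist view shows the handle at (300,185), the lens at (303,260), and the pan with the tooth at (541,222). The handle middle is (0.4607, -0.2733) and its line agrees with the tool's. I will grip 8 mm toward the lens.

{"method": "drive_tool", "body": {
  "rows": [
    {"tx": -1.1, "ty": -2.2, "tz": 0, "ax": 0, "ay": 0, "az": 0, "claw": 6},
    {"tx": 0, "ty": 0, "tz": 2.5, "ax": 0, "ay": 0, "az": 0, "claw": 6},
    {"tx": 0, "ty": 0, "tz": 2.5, "ax": 0, "ay": 0, "az": 0, "claw": 6},
    {"tx": 0, "ty": 0, "tz": 2.5, "ax": 0, "ay": 0, "az": 0, "claw": 6},
    {"tx": 0, "ty": 0, "tz": 2.5, "ax": 0, "ay": 0, "az": 0, "claw": 6},
    {"tx": 0, "ty": 0, "tz": 2.5, "ax": 0, "ay": 0, "az": 0, "claw": 6},
    {"tx": 0, "ty": 0, "tz": 0, "ax": 0, "ay": 0, "az": 0, "claw": 6},
    {"tx": 0, "ty": 0, "tz": 0, "ax": 0, "ay": 0, "az": 0, "claw": 6},
    {"tx": 0, "ty": 0, "tz": 0, "ax": 0, "ay": 0, "az": 0, "claw": 6}
  ]
}}

```text
time_s: 11.43
tcp_pos: [0.4695, -0.2766, 0.0709]
ee_rot: [[-0.932, 0.364, 0.002], [0.364, 0.932, -0.001], [-0.002, -0.0, -1.0]]
wrist_force: [-0.2, -0.7, -0.3]
gripper_width: 0.688
gripper_force: 0.0
```

```bash
python3 -c "
from h import *
go((.468,-.2762,.0205))"
```

```text
tcp [ 0.4695 -0.2766  0.0709] xang 158.68 t 11.4333 j [-13.  23. -22.   0. -44. -98.] F [-0.2 -0.7 -0.3] w 0.688 g 0.0 tilt 0.12
-> [ 0.468  -0.2762  0.0205] cm [ 0.17 -0.01  5.04]
```

{"method": "drive_tool", "body": {
  "rows": [
    {"tx": 0.2, "ty": 0, "tz": 1.5, "ax": 0, "ay": 0, "az": 0, "claw": 6},
    {"tx": 0, "ty": 0, "tz": 1.5, "ax": 0, "ay": 0, "az": 0, "claw": 6},
    {"tx": 0, "ty": 0, "tz": 1.5, "ax": 0, "ay": 0, "az": 0, "claw": 6},
    {"tx": 0, "ty": 0, "tz": 0.5, "ax": 0, "ay": 0, "az": 0, "claw": 6},
    {"tx": 0, "ty": 0, "tz": 0, "ax": 0, "ay": 0, "az": 0, "claw": 6},
    {"tx": 0, "ty": 0, "tz": 0, "ax": 0, "ay": 0, "az": 0, "claw": 6},
    {"tx": 0, "ty": 0, "tz": 0, "ax": 0, "ay": 0, "az": 0, "claw": 3},
    {"tx": 0, "ty": 0, "tz": 0, "ax": 0, "ay": 0, "az": 0, "claw": 0.8},
    {"tx": 0, "ty": 0, "tz": 0, "ax": 0, "ay": 0, "az": 0, "claw": 0.8},
    {"tx": 0, "ty": 0, "tz": 0, "ax": 0, "ay": 0, "az": 0, "claw": 0.8}
  ]
}}

```text
time_s: 12.27
tcp_pos: [0.4667, -0.2764, 0.0202]
ee_rot: [[-0.931, 0.366, 0.001], [0.366, 0.931, -0.0], [-0.001, 0.0, -1.0]]
wrist_force: [-0.2, -0.9, 0.4]
gripper_width: 0.471
gripper_force: 0.0
```

{"method": "drive_tool", "body": {
  "rows": [
    {"tx": 0, "ty": 0, "tz": 0, "ax": 0, "ay": 0, "az": 0, "claw": 0.8},
    {"tx": 0, "ty": 0, "tz": 0, "ax": 0, "ay": 0, "az": 0, "claw": 0.8},
    {"tx": 0, "ty": 0, "tz": 0, "ax": 0, "ay": 0, "az": 0, "claw": 0.8},
    {"tx": 0, "ty": 0, "tz": 0, "ax": 0, "ay": 0, "az": 0, "claw": 0.8},
    {"tx": 0, "ty": 0, "tz": 0, "ax": 0, "ay": 0, "az": 0, "claw": 0.8},
    {"tx": 0, "ty": 0, "tz": 0, "ax": 0, "ay": 0, "az": 0, "claw": 0.8}
  ]
}}

```text
time_s: 12.77
tcp_pos: [0.4664, -0.2763, 0.0195]
ee_rot: [[-0.931, 0.366, -0.0], [0.366, 0.931, 0.0], [0.0, 0.0, -1.0]]
wrist_force: [-0.4, -0.6, -0.3]
gripper_width: 0.182
gripper_force: 30.0
```

{"method": "drive_tool", "body": {
  "rows": [
    {"tx": 0, "ty": 0, "tz": -0.5, "ax": 0, "ay": 0, "az": 0, "claw": 0.8},
    {"tx": 0, "ty": 0, "tz": -1, "ax": 0, "ay": 0, "az": 0, "claw": 0.8},
    {"tx": 0, "ty": 0, "tz": -2, "ax": 0, "ay": 0, "az": 0, "claw": 0.8},
    {"tx": 0, "ty": 0, "tz": -2, "ax": 0, "ay": 0, "az": 0, "claw": 0.8},
    {"tx": 0, "ty": 0, "tz": -2, "ax": 0, "ay": 0, "az": 0, "claw": 0.8},
    {"tx": 0, "ty": 0, "tz": -2, "ax": 0, "ay": 0, "az": 0, "claw": 0.8},
    {"tx": 0, "ty": 0, "tz": -1.5, "ax": 0, "ay": 0, "az": 0, "claw": 0.8},
    {"tx": 0, "ty": 0, "tz": -1, "ax": 0, "ay": 0, "az": 0, "claw": 0.8},
    {"tx": 0, "ty": 0, "tz": 0, "ax": 0, "ay": 0, "az": 0, "claw": 0.8},
    {"tx": 0, "ty": 0, "tz": 0, "ax": 0, "ay": 0, "az": 0, "claw": 0.8}
  ]
}}

```text
time_s: 13.6
tcp_pos: [0.4663, -0.2761, 0.1399]
ee_rot: [[-0.931, 0.366, 0.001], [0.366, 0.931, 0.0], [-0.001, 0.0, -1.0]]
wrist_force: [-0.7, 0.3, -2.3]
gripper_width: 0.183
gripper_force: 30.0
```

```bash
python3 - <<'E'
from h import *
from scipy.optimize import least_squares
s=sense();R=np.array(s['ee_rot']);T=np.array(s['tcp_pos']);p,d=capture('top');P=cloud('top',d)
exp=T+R@[-.085,0,-.019];print('expected lens',exp)
m=(d>0)&(np.hypot(P[...,0]-exp[0],P[...,1]-exp[1])<.05)&(P[...,2]>.08)&(P[...,2]<.165)
q=P[m];print(m.sum(),np.median(q,0),cv2.minEnclosingCircle(q[:,:2].astype(np.float32)),np.linalg.lstsq(np.c_[q[:,:2],np.ones(len(q))],q[:,2],rcond=None)[0])
p,d=capture('scene');save('s4.png',p[100:400,60:460]);P=cloud('scene',d)
m=(d>0)&(np.hypot(P[...,0]-exp[0],P[...,1]-exp[1])<.05)&(P[...,2]>.08)&(P[...,2]<.165)
q=P[m];print(m.sum(),np.median(q,0),cv2.minEnclosingCircle(q[:,:2].astype(np.float32)),np.linalg.lstsq(np.c_[q[:,:2],np.ones(len(q))],q[:,2],rcond=None)[0])
# TCP target
L=np.array([.627,.0145,.1195]);t=L-(exp-T);t1=t.copy();t1[2]=T[2]
go(t1,t)
E
```

```text
expected lens [ 0.54538965 -0.30720822  0.15894539]
471 [ 0.55811094 -0.31075001  0.16216899] ((0.5481886863708496, -0.3058614134788513), 0.03210997208952904) [ 0.03380868 -0.01359283  0.1389859 ]
1432 [ 0.54967789 -0.30903754  0.16039303] ((0.5401610136032104, -0.30517685413360596), 0.04242485389113426) [-0.03095     0.01371088  0.18179007]
tcp [ 0.4655 -0.2759  0.1385] xang 158.54 t 13.7 j [-13.  18. -18.  -0. -54. -98.] F [ 0.8 -0.5 -1. ] w 0.178 g 30.0 tilt 0.13
-> [0.54790777 0.04559507 0.13987931] cm [ 4.1  32.94 -0.13]
-> [0.54790777 0.04559507 0.10043392] cm [-0.01 -0.    3.94]
```

View pics/s4.png

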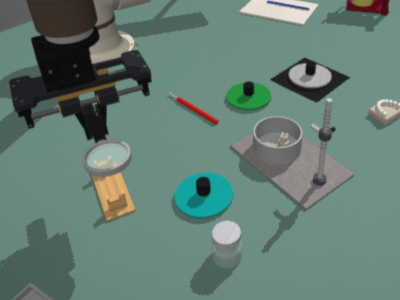

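The loupe is held level above its rest, with the lens at crop (107,157). It measures about where I expected. Next I carry it to the tooth.

{"method": "drive_tool", "body": {
  "rows": [
    {"tx": 0.2, "ty": 1.5, "tz": 0, "ax": 0, "ay": 0, "az": 0, "claw": 0.8},
    {"tx": 0.3, "ty": 2.5, "tz": 0, "ax": 0, "ay": 0, "az": 0, "claw": 0.8},
    {"tx": 0.3, "ty": 2.5, "tz": 0, "ax": 0, "ay": 0, "az": 0, "claw": 0.8},
    {"tx": 0.3, "ty": 2.5, "tz": 0, "ax": 0, "ay": 0, "az": 0, "claw": 0.8},
    {"tx": 0.3, "ty": 2.5, "tz": 0, "ax": 0, "ay": 0, "az": 0, "claw": 0.8},
    {"tx": 0.3, "ty": 2.5, "tz": 0, "ax": 0, "ay": 0, "az": 0, "claw": 0.8},
    {"tx": 0.3, "ty": 2.5, "tz": 0, "ax": 0, "ay": 0, "az": 0, "claw": 0.8},
    {"tx": 0.3, "ty": 2.5, "tz": 0, "ax": 0, "ay": 0, "az": 0, "claw": 0.8},
    {"tx": 0.3, "ty": 2.5, "tz": 0, "ax": 0, "ay": 0, "az": 0, "claw": 0.8},
    {"tx": 0.3, "ty": 2.5, "tz": 0, "ax": 0, "ay": 0, "az": 0, "claw": 0.8}
  ]
}}

```text
time_s: 14.53
tcp_pos: [0.5265, -0.0411, 0.1382]
ee_rot: [[-0.931, 0.366, -0.003], [0.366, 0.931, -0.0], [0.003, -0.002, -1.0]]
wrist_force: [-0.2, -0.8, -1.6]
gripper_width: 0.182
gripper_force: 30.0
```

{"method": "drive_tool", "body": {
  "rows": [
    {"tx": 0.4, "ty": 2.5, "tz": 0, "ax": 0, "ay": 0, "az": 0, "claw": 0.8},
    {"tx": 0.4, "ty": 2.5, "tz": 0, "ax": 0, "ay": 0, "az": 0, "claw": 0.8},
    {"tx": 0.3, "ty": 2, "tz": 0, "ax": 0, "ay": 0, "az": 0, "claw": 0.8},
    {"tx": 0, "ty": 1, "tz": 0, "ax": 0, "ay": 0, "az": 0, "claw": 0.8},
    {"tx": 0, "ty": 0, "tz": 0, "ax": 0, "ay": 0, "az": 0, "claw": 0.8},
    {"tx": 0, "ty": 0, "tz": 0, "ax": 0, "ay": 0, "az": 0, "claw": 0.8},
    {"tx": 0, "ty": 0, "tz": 0, "ax": 0, "ay": 0, "az": 0, "claw": 0.8}
  ]
}}

```text
time_s: 15.12
tcp_pos: [0.5455, 0.0353, 0.1389]
ee_rot: [[-0.931, 0.366, -0.002], [0.366, 0.931, -0.001], [0.001, -0.001, -1.0]]
wrist_force: [0.5, -0.1, -0.8]
gripper_width: 0.18
gripper_force: 30.0
```

```bash
python3 -c "
from h import *
go((.547,.0452,.1395),(.547,.0452,.1))"
```

```text
tcp [0.5455 0.0353 0.1389] xang 158.52 t 15.1167 j [  21.   19.  -17.   -0.  -54. -132.] F [ 0.5 -0.1 -0.8] w 0.18 g 30.0 tilt 0.11
-> [0.547  0.0452 0.1395] cm [ 0.22  0.97 -0.06]
-> [0.547  0.0452 0.1   ] cm [-0.01  0.    3.95]
```

{"method": "drive_tool", "body": {
  "rows": [
    {"tx": 0.2, "ty": 1, "tz": 0.3, "ax": 0, "ay": 0, "az": 0, "claw": 0.8},
    {"tx": 0, "ty": 0, "tz": 1, "ax": 0, "ay": 0, "az": 0, "claw": 0.8},
    {"tx": 0, "ty": 0, "tz": 1, "ax": 0, "ay": 0, "az": 0, "claw": 0.8},
    {"tx": 0, "ty": 0, "tz": 1, "ax": 0, "ay": 0, "az": 0, "claw": 0.8},
    {"tx": 0, "ty": 0, "tz": 0.6, "ax": 0, "ay": 0, "az": 0, "claw": 0.8},
    {"tx": 0, "ty": 0, "tz": 0, "ax": 0, "ay": 0, "az": 0, "claw": 0.8},
    {"tx": 0, "ty": 0, "tz": 0, "ax": 0, "ay": 0, "az": 0, "claw": 0.8},
    {"tx": 0, "ty": 0, "tz": 0, "ax": 0, "ay": 0, "az": 0, "claw": 0.8},
    {"tx": 0, "ty": 0, "tz": 0, "ax": 0, "ay": 0, "az": 0, "claw": 0.8}
  ]
}}

```text
time_s: 15.87
tcp_pos: [0.5483, 0.0463, 0.1011]
ee_rot: [[-0.931, 0.365, 0.001], [0.365, 0.931, 0.0], [-0.001, 0.001, -1.0]]
wrist_force: [-0.6, 0.0, -0.9]
gripper_width: 0.181
gripper_force: 30.0
```

```bash
python3 - <<'E'
from h import *
p,d=capture('scene');save('s5.png',cv2.resize(p[150:320,260:440],(720,680)[:1]+(600,)) if 0 else cv2.resize(p[160:310,280:430],(600,600),interpolation=cv2.INTER_CUBIC));P=cloud('scene',d)
def rep(n,P,d):
    m=(d>0)&(np.hypot(P[...,0]-.627,P[...,1]-.0145)<.045)&(P[...,2]>.09)&(P[...,2]<.14)
    q=P[m];print(n,m.sum(),np.median(q,0),cv2.minEnclosingCircle(q[:,:2].astype(np.float32)),np.percentile(q[:,2],[2,98]))
rep('scene',P,d)
m=(d>0)&(np.hypot(P[...,0]-.708,P[...,1]+.011)<.009)&(P[...,2]>.1)&(P[...,2]<.15);print('ptr',P[m].mean(0),m.sum())
p,d=capture('top');P=cloud('top',d);rep('top',P,d)
m=(d>0)&(np.hypot(P[...,0]-.708,P[...,1]+.011)<.009)&(P[...,2]>.1)&(P[...,2]<.15);print('ptr',P[m].mean(0),m.sum())
go((.547,.0452,.1))
E
```

```text
scene 849 [0.63014359 0.01334706 0.12248051] ((0.6235487461090088, 0.016160359606146812), 0.041369251906871796) [0.11574793 0.12904376]
ptr [ 0.71018129 -0.01261634  0.11926791] 25
top 673 [0.63439898 0.00713359 0.12405075] ((0.6273070573806763, 0.015570029616355896), 0.03417734429240227) [0.12010274 0.12928944]
ptr [ 0.70971101 -0.01104867  0.12065827] 31
tcp [0.5482 0.0463 0.1011] xang 158.56 t 15.9667 j [  22.   22.  -20.    0.  -49. -133.] F [-0.6 -0.5 -1.7] w 0.178 g 30.0 tilt 0.07
-> [0.547  0.0452 0.1   ] cm [ 0.07 -0.15  0.11]
```

View pics/s5.png

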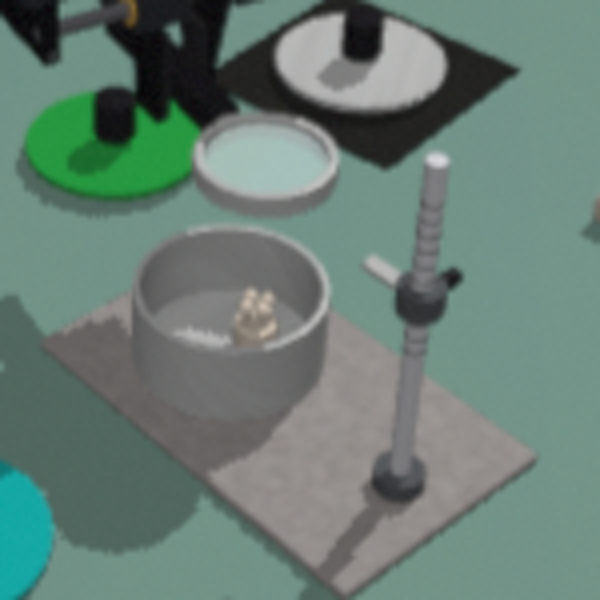

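The lens at crop (267,160) is over the tooth within about 2 mm, and it sits roughly 2 mm above the pointer (crop (382,270)). I trim the height down and settle.

{"method": "drive_tool", "body": {
  "rows": [
    {"tx": 0, "ty": 0, "tz": 0.15, "ax": 0, "ay": 0, "az": 0, "claw": 0.8},
    {"tx": 0, "ty": 0, "tz": 0, "ax": 0, "ay": 0, "az": 0, "claw": 0.8},
    {"tx": 0, "ty": 0, "tz": 0, "ax": 0, "ay": 0, "az": 0, "claw": 0.8},
    {"tx": 0, "ty": 0, "tz": 0, "ax": 0, "ay": 0, "az": 0, "claw": 0.8},
    {"tx": 0, "ty": 0, "tz": 0, "ax": 0, "ay": 0, "az": 0, "claw": 0.8},
    {"tx": 0, "ty": 0, "tz": 0, "ax": 0, "ay": 0, "az": 0, "claw": 0.8}
  ]
}}

```text
time_s: 16.47
tcp_pos: [0.5479, 0.0463, 0.0991]
ee_rot: [[-0.931, 0.366, 0.0], [0.366, 0.931, 0.0], [-0.0, 0.0, -1.0]]
wrist_force: [-0.6, -0.2, -1.6]
gripper_width: 0.177
gripper_force: 30.0
```

```bash
python3 -c "
from h import *
go();print(finish_job())"
```

```text
tcp [0.5479 0.0463 0.0991] xang 158.56 t 16.4667 j [  22.   22.  -20.   -0.  -49. -133.] F [-0.6 -0.2 -1.6] w 0.177 g 30.0 tilt 0.0
the job is handed in; nothing more can be done
None
```

I handed the job in at 16.5 s with the lid flat, knob up, in the middle of the mat, and the loupe held level about 1–2 mm from the tooth's axis and the pointer's height by my own measurements; the station gave no verdict.

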